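# Shake the last soap bar out of the slotted refill box into the caddy

### The job

Pick up the flat clear refill box by its handle, tip its slotted end down over the open green caddy and shake or rock it until the soap bar inside lines up with the slot and drops straight into the caddy. Then lay the empty box back flat on the liner, handle up, about where it was. Leave the caddy standing where it is, and do not disturb the jar, the brush holder, the grout brush or the squeeze bottle.

Things in the scene. Friction and masses are not known exactly. Their poses are not given: they have to be found in the camera images.
- caddy: Green open-topped caddy, 160 (x) x 150 (y) x 100 mm high, walls and floor 4 mm, 0.6 kg, loose. Origin: centre of its underside, z up. Its flip-top lid is rigidly open on the -x side, which is turned roughly to the robot: a 148 mm wide flap leaning out 40 degrees from vertical, its free edge 85 mm outside the wall, 195 mm above the liner.
- dispenser_mid (a point): Refill box: flat, clear, with white floor, ends and handle; 138 (x, its length) x 70 (y) x 36 mm high, 78 with handle; about 0.22 kg, loose, lying on its floor. Point: its centre, 39 mm above its underside. Walls 4 mm. Closed except for a slot in the -x end wall, 38 mm wide, against the -y side wall (inner y -31 to +7), full inner height (28).
- dispenser_grip (a point): Middle of the box's handle, 66 mm above its underside, straight above the box's centre, axes as the box's. The handle is a straight bar along the box's x, 96 mm long, 20 mm wide (y), from 56 to 78 mm above the underside, on a post at each end; the gap under it down to the box's top is 20 mm.
- slot_lip (a point): End of the tongue (38 mm wide, 14 mm long) by which the box's floor runs on below the slot; it marks the slotted end from above. Upper face, at x -83, y -12 mm from the box's centre, 4 mm above its underside, axes as the box's. The bar leaves over this edge.
- soap_mid (a point): Centre of the brick-red soap bar loose in the refill box: 80 (x) x 30 (y) x 20 mm, corners rounded to 8 mm, 70 g, lying flat, lengthwise. It cannot turn crossways; it leaves only lengthwise through the slot. Slippery (friction 0.25 +-20 %): it slides once the box's floor slopes over 12 to 17 degrees; 38 works well. It catches on the wall beside the slot; ease back, rock it to the -y side, tip again.
- jar: Bystander: empty open amber glass jar, 76 mm across, 115 mm high, origin at the centre of its underside.
- brush_holder: Bystander: yellow plastic toilet brush holder, 112 mm across at the foot, 140 mm high, origin at the centre of its underside.
- squeeze: Bystander: capped white squeeze bottle, 64 mm across, 170 mm high, origin at the centre of its underside.
- grout_brush: Bystander: stainless steel grout brush lying along its x, about 205 x 30 x 36 mm, origin under its middle.
Things that resemble listed ones, but are neither listed nor needed, are in the scene too. What is shaped like the part that bears dispenser_mid but purple or yellow is not meant.

How it is judged:
On the way, in this order (a step that is already met when the one before it is completed fails the run):
1. the refill box is lifted with the bar still inside (height (world z) of dispenser_mid above 0.08 m and x of soap_mid in the frame of dispenser_mid between -0.075 and 0.075 m and y of soap_mid in the frame of dispenser_mid between -0.04 and 0.04 m and z of soap_mid in the frame of dispenser_mid between -0.045 and 0 m), for 0.1 s.
2. the bar has dropped into the caddy (x of soap_mid in the frame of caddy between -0.08 and 0.08 m and y of soap_mid in the frame of caddy between -0.075 and 0.075 m and z of soap_mid in the frame of caddy between 0 and 0.07 m and linear speed of soap below 0.05 m/s), for 0.2 s.
At the end, for the whole second after the job is handed in: The soap bar lies at rest inside the caddy; the empty refill box lies flat on the liner, handle up (within 0.1 rad), at rest and within 70 mm of where its centre was; the caddy stands upright within 50 mm of where it was; all is released (x of soap_mid in the frame of caddy between -0.08 and 0.08 m and y of soap_mid in the frame of caddy between -0.075 and 0.075 m and z of soap_mid in the frame of caddy between 0 and 0.07 m and linear speed of each of soap, dispenser below 0.03 m/s and distance of dispenser_mid from where it was at the start of the episode below 0.07 m and height (world z) of dispenser_mid below 0.045 m and angle between each of dispenser_mid, caddy's own z axis and vertical below 0.1 rad and distance of caddy from where it was at the start of the episode below 0.05 m); the robot touches nothing.
It fails at once if the bar falls outside the caddy (height (world z) of soap_mid below 0.06 m and not (x of soap_mid in the frame of dispenser_mid between -0.075 and 0.075 m and y of soap_mid in the frame of dispenser_mid between -0.04 and 0.04 m and z of soap_mid in the frame of dispenser_mid between -0.045 and 0 m) and not (x of soap_mid in the frame of caddy between -0.08 and 0.08 m and y of soap_mid in the frame of caddy between -0.075 and 0.075 m and z of soap_mid in the frame of caddy between 0 and 0.07 m)).
It fails at once if the caddy is pushed 50 mm away or tipped (distance of caddy from where it was at the start of the episode above 0.05 m or angle between caddy's own z axis and vertical above 0.35 rad).
It fails at once if a bystander is pushed more than 30 mm or tipped over (distance of any of jar, brush_holder, squeeze, grout_brush from where it was at the start of the episode above 0.03 m or angle between any of jar, brush_holder, squeeze, grout_brush's own z axis and vertical above 0.3 rad).
It also fails if it takes over 54 s, if anything falls off the work surface, if the arm or the gripper's body presses on something with over 40 N, if the wrist force passes 120 N, or if a joint passes its speed limit or range.

### The arm

A 6-joint arm with a two-finger parallel gripper is mounted at the origin on the work surface. World frame = base frame: x ahead of the robot, y to its left, z up, the work surface at z = 0. Lengths are in m, angles in rad, forces in N, time in s.
With the tool pointing down it reaches from about 0.325 to 0.85 m from the base axis. Payload 15.5 kg.
Tool frame: the origin (TCP) lies at the centre of the arm's flange, where the gripper is bolted on; the fingertips stand 191 mm ahead of it and the grasp point (between the pads) lies 172 mm ahead of it; z points along the fingers, y is the line along which they close (so a half turn about z gives the same grasp; the last joint's range is limited). The gripper opens to 91 mm and grips with 3 to 60 N. Pads are 32 mm wide; open, the fingers measure 118 mm over their backs; the gripper's body (76 mm by 178 mm) begins 60 mm behind the grasp point.
Start: joints at [-1.23, 0.494, 1.345, -0, 1.302, -0.096], TCP at [0.264, -0.566, 0.405] pointing down, gripper open.
Joint ranges: [-2.91, 2.91], [-0.82, 2.16], [0.22, 2.67], [-1.22, 4.37], [0.12, 2.79], [-3.08, 3.08]. Speed limits (rad/s): [1.89, 1.89, 2.57, 3.01, 3.01, 3.01].

### API

Orientations are given as a unit quaternion [w, x, y, z].
In Python, from bench import env gives the robot as it stands.
- The arm moves only by the shell command python3 -m handwheel 'ROWS' [FORCE]. ROWS is JSON, one flat list of numbers, 7 for each row, row after row: the turn, a rotation vector about the world's x, y, z in rad, then the shift along the world's x, y, z in m, then the finger opening in m, from 0 to 0.0912. A call has exactly 5 rows; each row shifts and turns the commanded pose from where the row before left it; what a row does not reach is not made up. A row lasts 1/12 s, in which the tool goes at most 41.7 mm and 7.16 degrees, less where a joint would pass 70% of its speed; a pose out of reach is approached as far as the arm can. A call is refused whole if a number of a shift passes 0.0417 or a number of a turn 0.125, either way. A call with a gripper value outside its range is refused whole. The fingers move at their own pace and stop on an object; FORCE is the grip in N (left out, the last holds). Time passes only in rows, so rows that do not move let the fingers close, or fill a call up. It gives the time, the measured TCP pose, the force, the opening and the grip force at its end, in the units of the state.
- env.get_state(): the state, without advancing time (a new reading comes with each control period).
- env.get_image(name): name is "scene" or "top" or "wrist"; returns a dict with "pixels" (480x640x3 uint8, red, green, blue), "camera_matrix" (3x3 intrinsics, pixels), "dist" ([k1, k2, p1, p2, k3] as OpenCV has them; the pictures are not rectified), "origin" and "rotation" of the camera in the world. Camera axes: x right, y up, looking along -z (the intrinsics and any distortion apply to the point x, -y, -z); pixel columns grow to the right and rows downward; lengths in m; the calibration is good to about 2 mm. A picture is of the moment at which its call begins. There is no depth.
- env.hand_in(): hands the job in; it is judged then, once.
The state is a dict: "time_s": time; "qpos": joint angles; "qd": joint speeds; "effort": joint torques, N m; "tool_pos": TCP position; "tool_rot": TCP orientation; "contact_force": force on the tool from outside, world axes, zero at the start; "moment": the same for the moment, N m; "grip_width": finger opening in m; "grasp_force": force on a finger pad.
Only numpy, scipy, OpenCV 4.12 (cv2) and the standard library are available. Lean on these libraries where they do the work, as an engineer would, in place of code of your own. Each camera call takes 0.05 s, during which the arm holds its last target. There are 200 camera calls.

## Working session

There is one attempt and no reset: what is moved stays moved. The work goes in short steps, Python scripts to look and compute and a shell command to move; the robot and the scene stay as the last step left them, time stands still between calls to the robot, and variables do not carry over. Pictures are saved under pics/ and viewed, at most 10 in all, crops included, and the job is handed in when it is done.

```bash
ls; mkdir -p pics
cat > h.py <<'E'
import numpy as np, cv2, pickle
from bench import env
def snap(name,fn):
    im=env.get_image(name); pickle.dump(im,open(f'pics/{fn}.pkl','wb'))
    cv2.imwrite(f'pics/{fn}.png',cv2.cvtColor(np.asarray(im['pixels']),cv2.COLOR_RGB2BGR)); return im
def load(fn): return pickle.load(open(f'pics/{fn}.pkl','rb'))
def ray(im,uv):
    p=cv2.undistortPoints(np.array([[uv]],float),np.array(im['camera_matrix']),np.array(im['dist']))[0,0]
    d=np.array(im['rotation'])@np.array([p[0],-p[1],-1.]); return np.array(im['origin']),d
def at(im,uv,z):
    o,d=ray(im,uv); return (o+d*(z-o[2])/d[2]).round(4)
def proj(im,P):
    R=np.array(im['rotation']);c=(np.atleast_2d(P)-np.array(im['origin']))@R
    c=c*[1,-1,-1]
    return cv2.projectPoints(c,np.zeros(3),np.zeros(3),np.array(im['camera_matrix']),np.array(im['dist']))[0][:,0].round(1)
def crop(fn,x0,y0,x1,y1,s,out):
    i=cv2.imread(f'pics/{fn}.png')[y0:y1,x0:x1]; cv2.imwrite(f'pics/{out}.png',cv2.resize(i,None,fx=s,fy=s,interpolation=cv2.INTER_CUBIC))
E
python3 - <<'E'
from h import *
for n in('top','scene'):
    im=snap(n,n+'0'); print(n,im['origin'],im['camera_matrix'],im['dist'])
print(env.get_state())
E
```

```text
pics
top [ 0.46745056 -0.00688073  1.01363976] [[463.52390264   0.         321.02751723]
 [  0.         463.52390264 237.06084427]
 [  0.           0.           1.        ]] [-0.01527742  0.          0.          0.          0.        ]
scene [1.07995625 0.47308498 1.16840514] [[572.76829428   0.         328.46309715]
 [  0.         572.76829428 249.24238951]
 [  0.           0.           1.        ]] [0.04758871 0.         0.         0.         0.        ]
{'time_s': 0.1, 'qpos': array([-1.22945351e+00,  4.94122567e-01,  1.34609505e+00, -7.88618711e-07,
        1.30251029e+00, -9.54934937e-02]), 'qd': array([-0.00076522, -0.00099288, -0.00123536,  0.00020697, -0.00031965,
        0.00014015]), 'effort': array([ 1.87816819e-03, -8.80238914e+01, -3.82544875e+01,  7.11447699e-02,
        4.82220389e-02, -2.63513618e-05]), 'tool_pos': array([ 0.26437925, -0.56616798,  0.40418806]), 'tool_rot': array([-5.63293302e-04,  9.76241254e-01,  2.16685698e-01, -6.99765561e-05]), 'contact_force': array([-0.10619805, -0.12185657, -0.36695075]), 'moment': array([-0.00536733,  0.01197268,  0.00603394]), 'grasp_force': 0.0, 'grip_width': 0.09142667313239125}
```

View pics/top0.png

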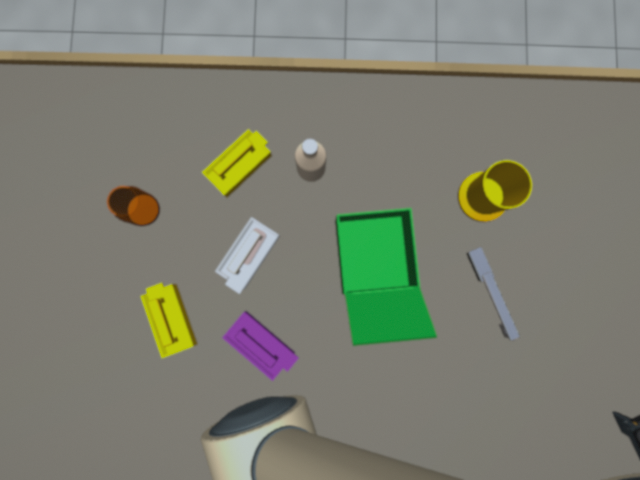

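View pics/scene0.png

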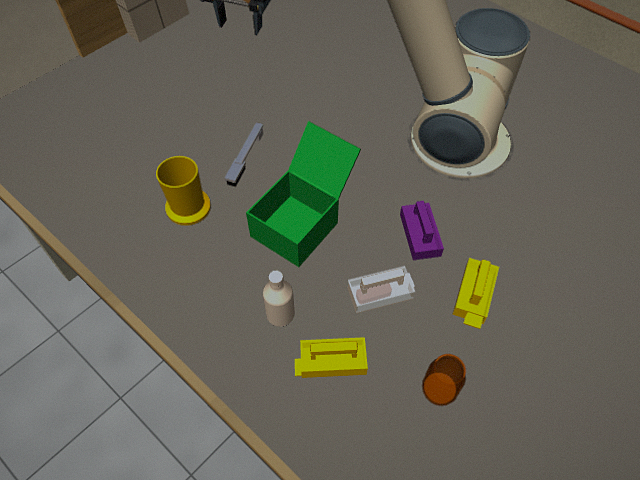

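The top view shows up as +x and left as +y. Shapes that could be taken for the refill box are yellow (237,162), yellow (167,320), purple (260,345) and the clear/white one at (247,255) with a reddish bar inside. The clear/white one fits the description. The caddy is at (378,250) with its flap toward the robot. Next, a close crop to check the choice.

Run:
```python
from h import *
crop('top0',195,200,295,310,6,'c_top')
crop('scene0',335,255,425,320,8,'c_scene')
a=cv2.imread('pics/c_top.png');b=cv2.imread('pics/c_scene.png')
b=cv2.resize(b,(600,433)); 
cv2.imwrite('pics/c_top.png',cv2.resize(a,(545,600)))
```

```text
(no output)
```

View pics/c_top.png

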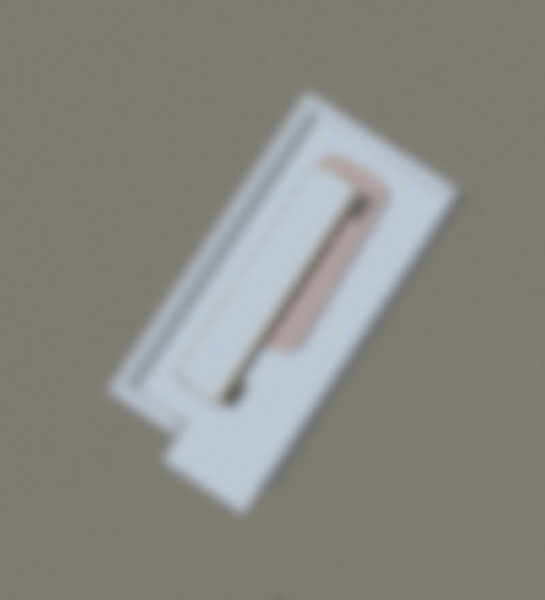

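Run:
```python
from h import *
from scipy.optimize import least_squares
im=load('top0'); s=5.45
def fit(pts,uv,g):
    P=np.array(pts);uv=np.array(uv)
    def w(p):
        c,si=np.cos(p[2]),np.sin(p[2]); return np.c_[p[0]+c*P[:,0]-si*P[:,1],p[1]+si*P[:,0]+c*P[:,1],P[:,2]]
    r=least_squares(lambda p:(proj(im,w(p))-uv).ravel(),g,diff_step=1e-2,loss='soft_l1')
    print(r.x.round(4),(proj(im,w(r.x))-uv).round(1).tolist())
    return r.x
c=lambda u,v:(195+u/s,200+v/s)
fit([[.069,.035,.036],[.069,-.035,.036],[-.069,.035,.036],[-.083,.007,.004],[-.083,-.031,.004]],
 [c(310,92),c(458,188),c(110,388),c(165,460),c(243,513)],[.44,.15,-.6])
fit([[.08,.075,.1],[.08,-.075,.1],[-.08,-.075,.1],[-.08,.075,.1]],[(336,214),(410,209),(418,289),(345,293)],[.43,-.1,0])
crop('top0',320,190,450,355,3.6,'c_cad')
```

```text
Traceback (most recent call last):
  File "h.py", line 13, in proj
    R=np.array(im['rotation']);c=(np.atleast_2d(P)-np.array(im['origin']))@R
                                 ~~~~~~~~~~~~~~~~~~~~~~~~~~~~~~~~~~~~~~~~~^~
ValueError: matmul: Input operand 1 has a mismatch in its core dimension 0, with gufunc signature (n?,k),(k,m?)->(n?,m?) (size 4 is different from 3)
```

```bash
python3 - <<'E'
s=open('h.py').read()
s=s.replace("from bench import env","from bench import env\nfrom scipy.spatial.transform import Rotation as Ro\nfrom scipy.optimize import least_squares")
s=s.replace("np.array(im['rotation'])","Ro.from_quat(im['rotation'],scalar_first=True).as_matrix()")
s=s.replace(".round(1)\n","\n")
s+='''
def fit(im,pts,uv,g):
    P=np.array(pts);uv=np.array(uv)
    def w(p):
        c,si=np.cos(p[2]),np.sin(p[2]); return np.c_[p[0]+c*P[:,0]-si*P[:,1],p[1]+si*P[:,0]+c*P[:,1],P[:,2]]
    r=least_squares(lambda p:(proj(im,w(p))-uv).ravel(),g,loss='soft_l1')
    print(r.x.round(4),(proj(im,w(r.x))-uv).round(1).tolist())
    return r.x
'''
open('h.py','w').write(s)
E
python3 - <<'E'
from h import *
im=load('top0'); s=5.45
c=lambda u,v:(195+u/s,200+v/s)
fit(im,[[.069,.035,.036],[.069,-.035,.036],[-.069,.035,.036],[-.083,.007,.004],[-.083,-.031,.004]],
 [c(310,92),c(458,188),c(110,388),c(165,460),c(243,513)],[.44,.15,-.6])
fit(im,[[.08,.075,.1],[.08,-.075,.1],[-.08,-.075,.1],[-.08,.075,.1]],[(336,214),(410,209),(418,289),(345,293)],[.43,-.1,0])
crop('top0',320,190,450,355,3.6,'c_cad')
for n,uv,z in(('squeeze top',(310,147),.17),('jar rim',(143,209),.115),('holder rim',(507,185),.14),('holder foot',(483,196),0)): print(n,at(im,uv,z))
E
```

```text
[ 0.5214  0.143  -0.5523] [[-0.2, 0.0], [0.1, 0.3], [-0.2, 0.2], [0.0, -0.2], [0.3, -0.3]]
[ 0.5286 -0.1227  0.1017] [[-0.1, -0.1], [0.8, -0.6], [0.4, -0.2], [-2.7, 1.6]]
squeeze top [0.7147 0.0138 0.17  ]
jar rim [0.5977 0.3383 0.115 ]
holder rim [ 0.66   -0.3665  0.14  ]
holder foot [ 0.6644 -0.37    0.    ]
```

View pics/c_cad.png

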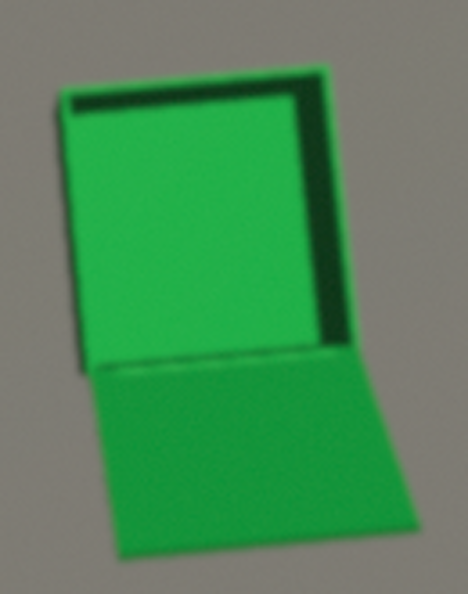

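The enlarged crop shows the box's tongue at its lower-left end on the right side, (165,460) to (243,513), with the reddish bar inside. So it is the listed box, at (0.521, 0.143) with yaw −0.55 and fit residuals ≤0.3 px. The caddy rim corners in its crop are (62,92), (328,68), (355,345) and (88,368), and the flap leans toward the robot. I'll go above the box and look.

```bash
python3 -m handwheel '[0,0,-0.124,0.0128,0.0355,0.006,0.0912, 0,0,-0.124,0.0128,0.0355,0.006,0.0912, 0,0,-0.124,0.0128,0.0355,0.006,0.0912, 0,0,-0.124,0.0128,0.0355,0.006,0.0912, 0,0,-0.124,0.0128,0.0355,0.006,0.0912]' 40
python3 -m handwheel '[0,0,-0.123,0.0128,0.0355,0,0.0912, 0,0,-0.123,0.0128,0.0355,0,0.0912, 0,0,-0.123,0.0128,0.0355,0,0.0912, 0,0,0,0.0128,0.0355,0,0.0912, 0,0,0,0.0128,0.0355,0,0.0912]'
python3 -m handwheel '[0,0,0,0.0128,0.0355,0,0.0912, 0,0,0,0.0128,0.0355,0,0.0912, 0,0,0,0.0128,0.0355,0,0.0912, 0,0,0,0.0128,0.0355,0,0.0912, 0,0,0,0.0128,0.0355,0,0.0912]'
python3 -m handwheel '[0,0,0,0.0130,0.0355,-0.02,0.0912, 0,0,0,0.0130,0.0355,-0.02,0.0912, 0,0,0,0.0130,0.0355,-0.02,0.0912, 0,0,0,0.0130,0.0345,-0.02,0.0912, 0,0,0,0.0130,0.0345,-0.02,0.0912]'
python3 - <<'E'
from h import *
s=lambda u,v:(320+u/3.6,190+v/3.6)
im=load('top0')
fit(im,[[.08,.075,.1],[.08,-.075,.1],[-.08,-.075,.1],[-.08,.075,.1]],[s(62,92),s(328,68),s(355,345),s(88,368)],[.53,-.12,.1])
st=env.get_state();print(st['tool_pos'],st['tool_rot'],st['qpos'].round(3))
snap('wrist','w1')
E
```

```text
time_s: 0.52
tool_pos: [0.3281, -0.3884, 0.4345]
tool_rot: [-0.0, 0.996, -0.092, -0.0]
contact_force: [1.6, -0.3, -0.4]
grip_width: 0.0912
grasp_force: 0.0
time_s: 0.93
tool_pos: [0.3895, -0.219, 0.4345]
tool_rot: [-0.0, 0.966, -0.258, -0.0]
contact_force: [1.3, -0.0, -0.4]
grip_width: 0.0915
grasp_force: 0.0
time_s: 1.35
tool_pos: [0.4536, -0.0412, 0.4345]
tool_rot: [0.0, 0.966, -0.257, -0.0]
contact_force: [0.5, 0.5, -0.7]
grip_width: 0.091
grasp_force: 0.0
time_s: 1.77
tool_pos: [0.5174, 0.1312, 0.3352]
tool_rot: [0.0, 0.966, -0.257, -0.0]
contact_force: [1.3, -0.2, 0.2]
grip_width: 0.0911
grasp_force: 0.0
[ 0.5305 -0.1247  0.112 ] [[-0.6, -2.2], [0.3, -1.8], [1.2, 1.6], [-0.6, 1.8]]
[0.51739359 0.13115716 0.33521715] [ 3.06354545e-05  9.66411957e-01 -2.56997907e-01 -5.82679199e-05] [ 0.136  0.45   1.655 -0.     1.037  2.227]
```

View pics/w1.png

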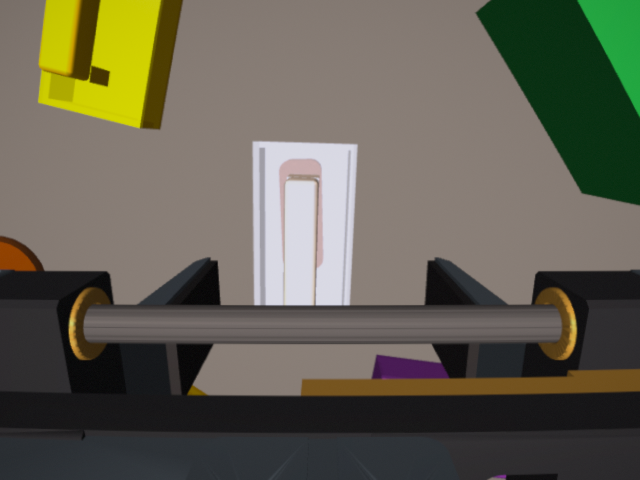

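The wrist view shows the box's far end with corners at (253,142) and (357,145), the handle's far end at (285..318,178), and the bar under the handle. I'll fit the pose from these.

Run:
```python
from h import *
im=load('w1')
x=fit(im,[[.069,.035,.036],[.069,-.035,.036],[.048,.01,.078],[.048,-.01,.078]],[(253,142),(357,145),(285,178),(319,178)],[.52,.143,-.55])
c,s=np.cos(x[2]),np.sin(x[2])
for uv in((279,180),(322,180),(324,265)):
    p=at(im,uv,.02)[:2]-x[:2]; print('bar edge in box',(c*p[0]+s*p[1]).round(4),(-s*p[0]+c*p[1]).round(4))
st=env.get_state(); print(st['tool_pos'])
R=Ro.from_quat(st['tool_rot'],scalar_first=True).as_matrix(); print('tool y ang',np.arctan2(R[1,1],R[0,1]),'want',x[2]-np.pi/2)
```

```text
[ 0.5212  0.1433 -0.5372] [[-0.3, -1.1], [0.7, -2.3], [-0.4, 0.9], [0.2, 1.5]]
bar edge in box 0.0418 0.0192
bar edge in box 0.0423 -0.0117
bar edge in box -0.0214 -0.0144
[0.51853558 0.13549531 0.33189501]
tool y ang -2.089330556039661 want -2.1080325481024365
```

```bash
python3 -m handwheel '[0,0,-0.025,0,0,0,0.0912, 0,0,0,0,0,-0.015,0.0912, 0,0,0,0,0,-0.02,0.0912, 0,0,0,0,0,-0.01,0.0912, 0,0,0,0,0,0,0.0912]'
```

```text
time_s: 2.23
tool_pos: [0.5166, 0.129, 0.2894]
tool_rot: [0.001, 0.963, -0.269, -0.002]
contact_force: [-0.2, -0.2, -0.6]
grip_width: 0.091
grasp_force: 0.0
```

```bash
python3 -m handwheel '[0,0,0,0.0024,0.0071,0,0.0912, 0,0,0,0.0024,0.0071,0,0.0912, 0,0,0,0,0,-0.01,0.0912, 0,0,0,0,0,-0.01,0.0912, 0,0,0,0,0,0,0.0912]'
```

```text
time_s: 2.65
tool_pos: [0.5215, 0.1434, 0.2696]
tool_rot: [0.0, 0.963, -0.269, -0.001]
contact_force: [-0.4, 0.2, -0.6]
grip_width: 0.0911
grasp_force: 0.0
```

```bash
python3 -m handwheel '[0,0,0,0,0,-0.01,0.0912, 0,0,0,0,0,-0.01,0.0912, 0,0,0,0,0,-0.01,0.0912, 0,0,0,0,0,-0.0015,0.0912, 0,0,0,0,0,0,0.0912]'
python3 -m handwheel '[0,0,0,0,0,0,0.05, 0,0,0,0,0,0,0.03, 0,0,0,0,0,0,0.02, 0,0,0,0,0,0,0.01, 0,0,0,0,0,0,0.01]' 40
python3 -m handwheel '[0,0,0,0,0,0,0.01, 0,0,0,0,0,0,0.01, 0,0,0,0,0,0,0.01, 0,0,0,0,0,0,0.01, 0,0,0,0,0,0,0.01]'
```

```text
time_s: 3.07
tool_pos: [0.5218, 0.1432, 0.2388]
tool_rot: [0.0, 0.963, -0.269, -0.001]
contact_force: [0.0, -0.0, 0.7]
grip_width: 0.0909
grasp_force: 0.0
time_s: 3.48
tool_pos: [0.5221, 0.1434, 0.2401]
tool_rot: [-0.0, 0.963, -0.269, 0.0]
contact_force: [0.4, 0.1, 0.1]
grip_width: 0.0607
grasp_force: 0.0
time_s: 3.9
tool_pos: [0.5221, 0.1434, 0.2398]
tool_rot: [0.0, 0.963, -0.269, -0.0]
contact_force: [-0.5, 0.1, -0.7]
grip_width: 0.0273
grasp_force: 0.0
```

```bash
python3 -m handwheel '[0,0,0,0,0,0,0.01, 0,0,0,0,0,0,0.01, 0,0,0,0,0,0,0.01, 0,0,0,0,0,0,0.01, 0,0,0,0,0,0,0.01]'
python3 -m handwheel '[0,0,0,0,0,0.003,0.01, 0,0,0,0,0,0.006,0.01, 0,0,0,0,0,0.01,0.01, 0,0,0,0,0,0.015,0.01, 0,0,0,0,0,0.02,0.01]'
```

```text
time_s: 4.32
tool_pos: [0.5221, 0.1434, 0.2398]
tool_rot: [-0.0, 0.963, -0.269, 0.0]
contact_force: [0.4, -0.7, 0.4]
grip_width: 0.0199
grasp_force: 40.0
time_s: 4.73
tool_pos: [0.5217, 0.1433, 0.2944]
tool_rot: [0.0, 0.963, -0.269, -0.001]
contact_force: [0.6, -0.2, -3.1]
grip_width: 0.0195
grasp_force: 40.0
```

```bash
python3 -m handwheel '[0,0,0.02,0,0,0.02,0.01, 0,0,0.04,0,0,0.025,0.01, 0,0,0.04,0,0,0.025,0.01, 0,0,0.04,0,0,0.025,0.01, 0,0,0.04,0,0,0.02,0.01]'
python3 -m handwheel '[0,0,0.045,0.002,-0.004,0.015,0.01, 0,0,0.045,0.003,-0.009,0.01,0.01, 0,0,0.045,0.004,-0.014,0.006,0.01, 0,0,0.045,0.004,-0.016,0,0.01, 0,0,0.045,0.004,-0.016,0,0.01]'
python3 -m handwheel '[0,0,0.045,0.0045,-0.017,0,0.01, 0,0,0.045,0.0045,-0.017,0,0.01, 0,0,0.045,0.0045,-0.017,0,0.01, 0,0,0.045,0.0045,-0.017,0,0.01, 0,0,0.045,0.0045,-0.017,0,0.01]'
python3 -m handwheel '[0,0,0.015,0.0045,-0.017,0,0.01, 0,0,0,0.0045,-0.017,0,0.01, 0,0,0,0.0045,-0.017,0,0.01, 0,0,0,0.0045,-0.017,0,0.01, 0,0,0,0.0045,-0.017,0,0.01]'
python3 -m handwheel '[0,0,0,0.004,-0.014,0,0.01, 0,0,0,0.003,-0.01,0,0.01, 0,0,0,0.001,-0.006,0,0.01, 0,0,0,0,-0.003,0,0.01, 0,0,0,0,0,0,0.01]'
python3 - <<'E'
from h import *
st=env.get_state();print(st['tool_pos'],st['tool_rot'],st['qpos'].round(3))
snap('scene','s2');crop('s2',200,100,440,280,3.3,'s2c')
E
```

```text
time_s: 5.15
tool_pos: [0.5218, 0.1433, 0.4117]
tool_rot: [-0.0, 0.984, -0.181, 0.001]
contact_force: [-0.5, 1.2, -3.2]
grip_width: 0.02
grasp_force: 40.0
time_s: 5.57
tool_pos: [0.5388, 0.0839, 0.4413]
tool_rot: [-0.0, 0.998, -0.069, 0.001]
contact_force: [-0.3, 0.5, -3.1]
grip_width: 0.0198
grasp_force: 40.0
time_s: 5.98
tool_pos: [0.5613, -0.0015, 0.4408]
tool_rot: [0.0, 0.999, 0.044, 0.0]
contact_force: [0.3, -0.4, -3.2]
grip_width: 0.02
grasp_force: 40.0
time_s: 6.4
tool_pos: [0.5838, -0.0864, 0.4408]
tool_rot: [0.0, 0.999, 0.05, 0.0]
contact_force: [0.1, -0.0, -2.8]
grip_width: 0.0198
grasp_force: 40.0
time_s: 6.82
tool_pos: [0.5919, -0.1188, 0.4399]
tool_rot: [-0.0, 0.999, 0.05, -0.0]
contact_force: [-0.5, -0.8, -3.5]
grip_width: 0.0199
grasp_force: 40.0
[ 0.59193576 -0.1188019   0.43988519] [-6.65301569e-05  9.98759000e-01  4.98041000e-02 -8.83517926e-05] [-0.297  0.433  1.352  0.     1.357  1.174]
```

View pics/s2c.png

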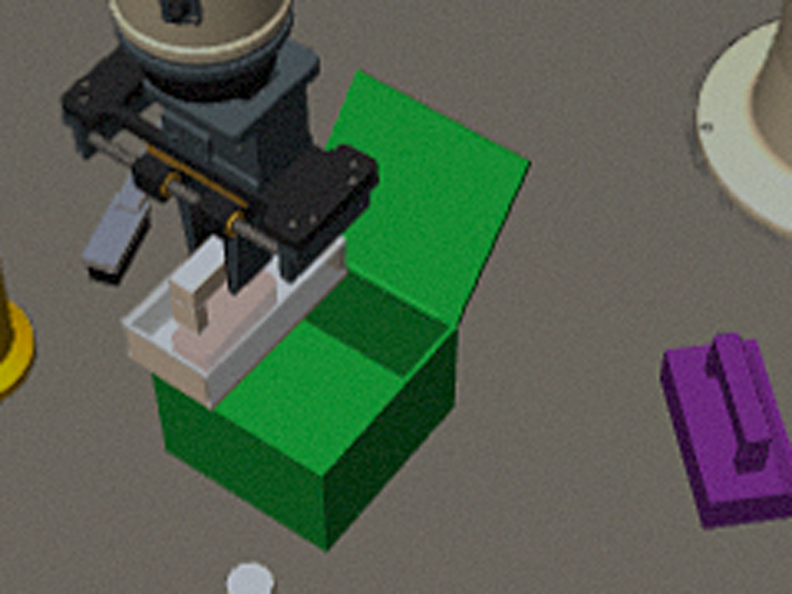

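The crop shows the box held level over the caddy, tongue end toward the flap, with the bar inside at about (235,310). I'll roll it toward its −y side about the grip, then look at the numbers.

```bash
python3 -m handwheel '[0.0498,0.005,0,0.0008,-0.0084,-0.0037,0.01, 0.0498,0.005,0,0.0008,-0.0084,-0.0041,0.01, 0.0498,0.005,0,0.0008,-0.0084,-0.0046,0.01, 0.0498,0.005,0,0.0008,-0.0084,-0.005,0.01, 0.0498,0.005,0,0.0008,-0.0084,-0.0054,0.01]'
python3 -m handwheel '[0.0498,0.005,0,0.0008,-0.0084,-0.0058,0.01, 0.0498,0.005,0,0.0008,-0.0084,-0.0063,0.01, 0.0498,0.005,0,0.0008,-0.0084,-0.0067,0.01, 0,0,0,0,0,0,0.01, 0,0,0,0,0,0,0.01]'
cat >> h.py <<'E'
def pose():
    st=env.get_state(); R=Ro.from_quat(st['tool_rot'],scalar_first=True).as_matrix()
    u=-R[:,2]; g=st['tool_pos']-.172*u
    bx=R[:,0]; by=-R[:,1]   # sign-checked by caller
    if by[1]<0: by=-by
    bx=np.cross(by,u)
    B=np.c_[bx,by,u]; q=lambda p:(g+B@(np.array(p)-[0,0,.066+.0018])).round(3)
    print('t',st['time_s'],'tcp',st['tool_pos'].round(4),'grip',g.round(4),'pitch(-x down)',np.arcsin(bx[2]).round(3),'roll',np.arcsin(by[2]).round(3),'yaw',np.arctan2(bx[1],bx[0]).round(3))
    print('tongue',q([-.083,-.012,.004]),'corner',q([-.083,-.031,0]),'q',st['qpos'].round(3)); return g,B
E
python3 -c "
from h import *
pose()"
```

```text
time_s: 7.28
tool_pos: [0.5961, -0.1601, 0.4171]
tool_rot: [-0.126, 0.991, 0.05, -0.006]
contact_force: [0.2, -0.7, -3.3]
grip_width: 0.0199
grasp_force: 40.0
time_s: 7.7
tool_pos: [0.5984, -0.1856, 0.3979]
tool_rot: [-0.198, 0.979, 0.049, -0.01]
contact_force: [-0.3, 0.4, -3.4]
grip_width: 0.0195
grasp_force: 40.0
t 7.7 tcp [ 0.5984 -0.1856  0.3979] grip [ 0.5916 -0.1191  0.2395] pitch(-x down) -0.001 roll 0.4 yaw 0.1
tongue [ 0.508 -0.114  0.176] corner [ 0.509 -0.13   0.165] q [-0.481  0.552  1.293  0.331  1.527  0.937]
```

Roll 0.40 rad is as planned and the grip point stayed in place. Now tip the slotted end down.

```bash
python3 -m handwheel '[0.006,-0.0597,0,-0.0094,-0.0009,-0.0003,0.01, 0.006,-0.0597,0,-0.0094,-0.0009,-0.0009,0.01, 0.006,-0.0597,0,-0.0093,-0.0009,-0.0014,0.01, 0.006,-0.0597,0,-0.0092,-0.0009,-0.002,0.01, 0.006,-0.0597,0,-0.0091,-0.0009,-0.0025,0.01]'
python3 -m handwheel '[0.006,-0.0597,0,-0.0089,-0.0009,-0.0031,0.01, 0.006,-0.0597,0,-0.0087,-0.0009,-0.0036,0.01, 0.006,-0.0597,0,-0.0085,-0.0009,-0.0041,0.01, 0.006,-0.0597,0,-0.0083,-0.0008,-0.0046,0.01, 0.006,-0.0597,0,-0.008,-0.0008,-0.0051,0.01]'
python3 -m handwheel '[0.006,-0.0597,0,-0.0076,-0.0008,-0.0056,0.01, 0,0,0,0,0,0,0.01, 0,0,0,0,0,0,0.01, 0,0,0,0,0,0,0.01, 0,0,0,0,0,0,0.01]'
python3 - <<'E'
from h import *
pose()
snap('scene','s3');crop('s3',200,100,440,280,3.3,'s3c')
E
```

```text
time_s: 8.12
tool_pos: [0.5517, -0.1892, 0.3921]
tool_rot: [-0.202, 0.966, 0.079, 0.138]
contact_force: [0.9, -0.1, -3.5]
grip_width: 0.0197
grasp_force: 40.0
time_s: 8.53
tool_pos: [0.5093, -0.1935, 0.3715]
tool_rot: [-0.203, 0.932, 0.107, 0.281]
contact_force: [0.1, -0.0, -2.1]
grip_width: 0.0197
grasp_force: 40.0
time_s: 8.95
tool_pos: [0.5027, -0.1952, 0.3657]
tool_rot: [-0.203, 0.923, 0.111, 0.307]
contact_force: [-0.0, 0.6, -1.9]
grip_width: 0.02
grasp_force: 40.0
t 8.95 tcp [ 0.5027 -0.1952  0.3657] grip [ 0.5925 -0.1188  0.2405] pitch(-x down) 0.659 roll 0.312 yaw 0.102
tongue [ 0.565 -0.108  0.139] corner [ 0.573 -0.123  0.131] q [-0.689  0.424  1.758  0.907  1.028  0.122]
```

View pics/s3c.png

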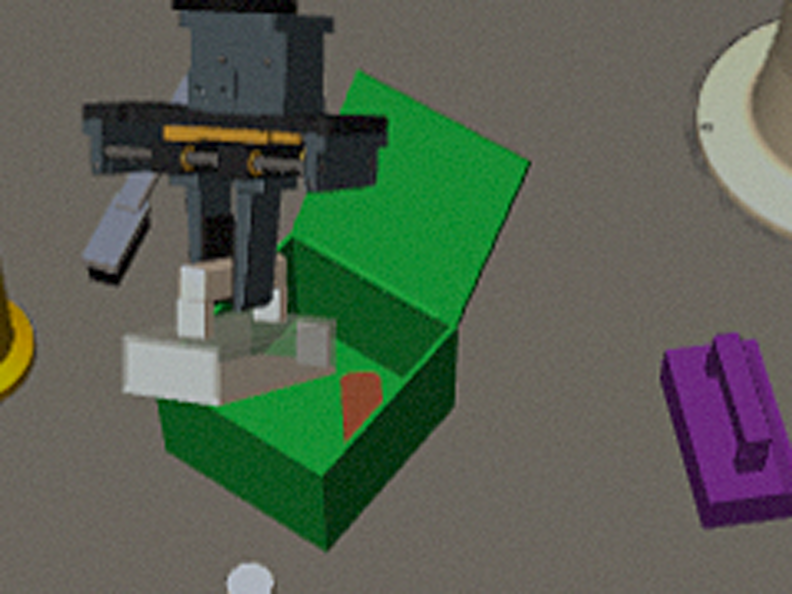

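The crop shows the red bar lying on the caddy floor at (362,400), and the box above it is empty. Reverse the tilt, raise, and carry back.

```bash
python3 -m handwheel '[-0.006,0.0597,0,0.0076,0.0008,0.0086,0.01, -0.006,0.0597,0,0.008,0.0008,0.0081,0.01, -0.006,0.0597,0,0.0083,0.0008,0.0076,0.01, -0.006,0.0597,0,0.0085,0.0009,0.0071,0.01, -0.006,0.0597,0,0.0087,0.0009,0.0066,0.01]'
python3 -m handwheel '[-0.006,0.0597,0,0.0089,0.0009,0.0061,0.01, -0.006,0.0597,0,0.0091,0.0009,0.0055,0.01, -0.006,0.0597,0,0.0092,0.0009,0.005,0.01, -0.006,0.0597,0,0.0093,0.0009,0.0044,0.01, -0.006,0.0597,0,0.0094,0.0009,0.0039,0.01]'
python3 -m handwheel '[-0.006,0.0597,0,0.0094,0.0009,0.0003,0.01, -0.0498,-0.005,0,-0.0008,0.0084,0.0032,0.01, -0.0498,-0.005,0,-0.0008,0.0084,0.0028,0.01, -0.0498,-0.005,0,-0.0008,0.0084,0.0023,0.01, -0.0498,-0.005,0,-0.0008,0.0084,0.0019,0.01]'
python3 -m handwheel '[-0.0498,-0.005,0,-0.0008,0.0084,0.0015,0.01, -0.0498,-0.005,0,-0.0008,0.0084,0.0011,0.01, -0.0498,-0.005,0,-0.0008,0.0084,0.0006,0.01, -0.0498,-0.005,0,-0.0008,0.0084,0.0002,0.01, 0,0,0,0,0,0,0.01]'
python3 -c "
from h import *
pose()"
```

```text
time_s: 9.42
tool_pos: [0.5439, -0.1911, 0.404]
tool_rot: [-0.203, 0.962, 0.083, 0.164]
contact_force: [1.0, 1.0, -2.3]
grip_width: 0.0198
grasp_force: 40.0
time_s: 9.83
tool_pos: [0.5898, -0.1864, 0.4287]
tool_rot: [-0.199, 0.978, 0.054, 0.018]
contact_force: [1.0, -0.3, -1.6]
grip_width: 0.0198
grasp_force: 40.0
time_s: 10.25
tool_pos: [0.5957, -0.1517, 0.4389]
tool_rot: [-0.098, 0.994, 0.05, -0.005]
contact_force: [-0.2, 0.2, -2.3]
grip_width: 0.0194
grasp_force: 40.0
time_s: 10.67
tool_pos: [0.5922, -0.1168, 0.4425]
tool_rot: [0.002, 0.999, 0.051, 0.0]
contact_force: [0.6, -0.0, -2.7]
grip_width: 0.0195
grasp_force: 40.0
t 10.6667 tcp [ 0.5922 -0.1168  0.4425] grip [ 0.5924 -0.1173  0.2705] pitch(-x down) 0.001 roll -0.003 yaw 0.101
tongue [ 0.511 -0.138  0.207] corner [ 0.513 -0.157  0.203] q [-0.293  0.43   1.349 -0.003  1.361  1.177]
```

```bash
python3 -m handwheel '[0,0,-0.033,-0.0035,0.013,0,0.01, 0,0,-0.033,-0.0035,0.013,0,0.01, 0,0,-0.033,-0.0035,0.013,0,0.01, 0,0,-0.033,-0.0035,0.013,0,0.01, 0,0,-0.033,-0.0035,0.013,0,0.01]'
python3 -m handwheel '[0,0,-0.033,-0.0035,0.013,0,0.01, 0,0,-0.033,-0.0035,0.013,0,0.01, 0,0,-0.033,-0.0035,0.013,0,0.01, 0,0,-0.033,-0.0035,0.013,0,0.01, 0,0,-0.033,-0.0035,0.013,0,0.01]'
python3 -m handwheel '[0,0,-0.033,-0.0035,0.013,0,0.01, 0,0,-0.033,-0.0035,0.013,0,0.01, 0,0,-0.033,-0.0035,0.013,0,0.01, 0,0,-0.033,-0.0035,0.013,0,0.01, 0,0,-0.033,-0.0035,0.013,0,0.01]'
python3 -m handwheel '[0,0,-0.033,-0.0035,0.013,0,0.01, 0,0,-0.033,-0.0035,0.013,0,0.01, 0,0,-0.033,-0.0035,0.013,0,0.01, 0,0,-0.033,-0.0035,0.013,0,0.01, 0,0,-0.02,-0.0035,0.013,0,0.01]'
python3 -m handwheel '[0,0,0,0,0,-0.02,0.01, 0,0,0,0,0,-0.03,0.01, 0,0,0,0,0,-0.03,0.01, 0,0,0,0,0,-0.02,0.01, 0,0,0,0,0,0,0.01]'
python3 -c "
from h import *
pose()"
```

```text
time_s: 11.08
tool_pos: [0.5747, -0.0533, 0.442]
tool_rot: [-0.001, 0.999, -0.034, -0.0]
contact_force: [-0.8, -0.1, -2.0]
grip_width: 0.0201
grasp_force: 40.0
time_s: 11.5
tool_pos: [0.5572, 0.0118, 0.442]
tool_rot: [-0.001, 0.993, -0.116, -0.0]
contact_force: [0.3, 0.2, -2.3]
grip_width: 0.0199
grasp_force: 40.0
time_s: 11.92
tool_pos: [0.5398, 0.0768, 0.442]
tool_rot: [-0.001, 0.98, -0.197, -0.0]
contact_force: [-0.1, 0.4, -2.4]
grip_width: 0.0199
grasp_force: 40.0
time_s: 12.33
tool_pos: [0.5223, 0.1419, 0.442]
tool_rot: [-0.0, 0.962, -0.271, -0.0]
contact_force: [-0.3, -0.7, -1.3]
grip_width: 0.0199
grasp_force: 40.0
time_s: 12.75
tool_pos: [0.5214, 0.1411, 0.3384]
tool_rot: [0.001, 0.963, -0.271, -0.003]
contact_force: [-1.7, -0.3, -2.9]
grip_width: 0.0195
grasp_force: 40.0
t 12.75 tcp [0.5214 0.1411 0.3384] grip [0.5202 0.141  0.1664] pitch(-x down) -0.006 roll -0.004 yaw -0.548
tongue [0.443 0.174 0.103] corner [0.433 0.158 0.099] q [1.530e-01 4.550e-01 1.633e+00 1.000e-03 1.060e+00 2.272e+00]
```

```bash
python3 -m handwheel '[0,0,0,0,0,-0.02,0.01, 0,0,0,0,0,-0.025,0.01, 0,0,0,0,0,-0.025,0.01, 0,0,0,0,0,-0.015,0.01, 0,0,0,0,0,-0.004,0.01]'
python3 -m handwheel '[0,0,0,0,0,-0.002,0.01, 0,0,0,0,0,-0.002,0.01, 0,0,0,0,0,-0.002,0.01, 0,0,0,0,0,-0.001,0.01, 0,0,0,0,0,0,0.01]'
```

```text
time_s: 13.17
tool_pos: [0.5223, 0.1412, 0.2518]
tool_rot: [0.0, 0.963, -0.27, -0.001]
contact_force: [-1.0, -0.2, -1.8]
grip_width: 0.02
grasp_force: 40.0
time_s: 13.58
tool_pos: [0.5223, 0.1414, 0.2464]
tool_rot: [-0.0, 0.963, -0.27, 0.0]
contact_force: [-1.0, 0.6, -3.0]
grip_width: 0.0197
grasp_force: 40.0
```

```bash
python3 -m handwheel '[0,0,0,0,0,-0.002,0.01, 0,0,0,0,0,-0.002,0.01, 0,0,0,0,0,-0.001,0.01, 0,0,0,0,0,-0.001,0.01, 0,0,0,0,0,0,0.01]'
```

```text
time_s: 14.0
tool_pos: [0.522, 0.1414, 0.2398]
tool_rot: [0.0, 0.963, -0.27, -0.0]
contact_force: [0.0, -0.4, -0.6]
grip_width: 0.0198
grasp_force: 40.0
```

```bash
python3 -m handwheel '[0,0,0,0,0,-0.001,0.01, 0,0,0,0,0,0,0.01, 0,0,0,0,0,0,0.01, 0,0,0,0,0,0,0.01, 0,0,0,0,0,0,0.01]'
```

```text
time_s: 14.42
tool_pos: [0.522, 0.1413, 0.2396]
tool_rot: [-0.0, 0.963, -0.27, 0.0]
contact_force: [-5.5, -2.3, 18.0]
grip_width: 0.0199
grasp_force: 40.0
```

Contact: the box sits on the liner at the original grasp height. Release, then raise straight up.

```bash
python3 -m handwheel '[0,0,0,0,0,0.0005,0.03, 0,0,0,0,0,0,0.05, 0,0,0,0,0,0,0.07, 0,0,0,0,0,0,0.0912, 0,0,0,0,0,0,0.0912]'
python3 -m handwheel '[0,0,0,0,0,0,0.0912, 0,0,0,0,0,0,0.0912, 0,0,0,0,0,0,0.0912, 0,0,0,0,0,0,0.0912, 0,0,0,0,0,0,0.0912]'
python3 -m handwheel '[0,0,0,0,0,0,0.0912, 0,0,0,0,0,0,0.0912, 0,0,0,0,0,0,0.0912, 0,0,0,0,0,0,0.0912, 0,0,0,0,0,0,0.0912]'
python3 -m handwheel '[0,0,0,0,0,0.01,0.0912, 0,0,0,0,0,0.02,0.0912, 0,0,0,0,0,0.03,0.0912, 0,0,0,0,0,0.04,0.0912, 0,0,0,0,0,0.04,0.0912]'
python3 -m handwheel '[0,0,0,0,0,0.03,0.0912, 0,0,0,-0.02,0,0.03,0.0912, 0,0,0,-0.04,0,0.01,0.0912, 0,0,0,-0.02,0,0,0.0912, 0,0,0,0,0,0,0.0912]'
python3 - <<'E'
from h import *
snap('scene','s4'); snap('top','t4')
a=cv2.imread('pics/s4.png');b=cv2.imread('pics/t4.png')
cv2.imwrite('pics/f.png',np.hstack([cv2.resize(a[100:400,180:500],(400,375)),cv2.resize(b[130:430,130:450],(400,375))]))
E
```

```text
time_s: 14.83
tool_pos: [0.5221, 0.1414, 0.2392]
tool_rot: [0.0, 0.963, -0.27, -0.0]
contact_force: [0.7, 0.2, -0.1]
grip_width: 0.0505
grasp_force: 0.0
time_s: 15.25
tool_pos: [0.5221, 0.1414, 0.2393]
tool_rot: [0.0, 0.963, -0.27, -0.0]
contact_force: [0.3, -0.7, 0.1]
grip_width: 0.0838
grasp_force: 0.0
time_s: 15.67
tool_pos: [0.5221, 0.1414, 0.2394]
tool_rot: [-0.0, 0.963, -0.27, 0.0]
contact_force: [0.7, -0.2, -0.3]
grip_width: 0.091
grasp_force: 0.0
time_s: 16.08
tool_pos: [0.5215, 0.1413, 0.3813]
tool_rot: [0.0, 0.963, -0.27, -0.001]
contact_force: [1.3, -0.3, -0.1]
grip_width: 0.0913
grasp_force: 0.0
time_s: 16.5
tool_pos: [0.4383, 0.1413, 0.4509]
tool_rot: [-0.0, 0.963, -0.27, 0.0]
contact_force: [0.4, 1.3, -0.1]
grip_width: 0.0911
grasp_force: 0.0
```

View pics/f.png

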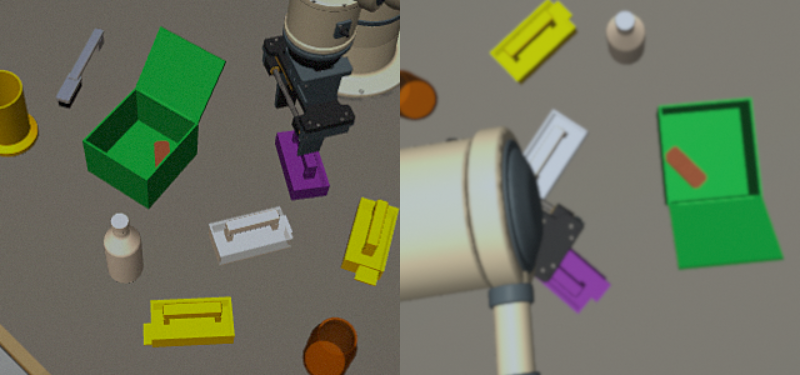

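The bar lies in the caddy, at (162,150) in the scene half and (686,167) in the top half. The empty box lies flat at about (250,233) where it was, and the bystanders and caddy are unmoved. The gripper is clear.

```bash
python3 -c "
from h import *
print(env.hand_in())"
```

```text
the job is handed in; nothing more can be done
None
```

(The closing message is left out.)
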